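Refit the filter and clip-on cover of a welder's air unit

ROBOT

A 6-joint arm with a two-finger parallel gripper is mounted at the origin on the work surface. World frame = base frame: x ahead of the robot, y to its left, z up, the work surface at z = 0. Lengths are in mm, angles in degrees, forces in N, time in s.
With the tool pointing down it reaches from about 350 to 850 mm from the base axis. Payload 8.1 kg.
Tool frame: the origin (TCP) lies at the very end of the fingers, on their centre line; the grasp point (between the pads) lies 19 mm behind it (r.grip_point_offset is the distance from the TCP to the grasp point, in mm); z points along the fingers, y is the line along which they close (so a half turn about z gives the same grasp; the last joint's range is limited). The gripper opens to 85 mm and grips with 20 to 120 N. Pads are 22 mm wide; open, the fingers measure 114 mm over their backs; the gripper's body (76 mm by 85 mm) begins 54 mm behind the grasp point. The pads swing forward as they close: fully open they stand 13 mm farther back than shut.
Start: joints at [60.653, 7.471, 85.268, -0, 87.261, -4.893], TCP at [248.356, 546.191, 231.292] pointing down, gripper open.
Joint ranges: [-169.43, 169.43], [-51.17, 129.36], [1.28, 143.12], [-76.62, 256.62], [0, 156.53], [-152.29, 152.29]. Speed limits (degrees/s): [136.94, 136.94, 159.86, 180, 180, 180].

INTERFACE

Orientations are given as [roll, pitch, yaw] about the fixed x, y, z axes, in that order (R = Rz(yaw) Ry(pitch) Rx(roll)).
In Python, from bench import status, eyes, r gives the robot as it stands.
- The arm moves only by the shell command python3 -m handwheel 'ROWS' [FORCE]. ROWS is a JSON object whose one key "series" holds a list that holds one entry, the list of rows, each a list of 7 numbers: the shift along the tool's x, y, z in cm, then the turn, a rotation vector about the tool's x, y, z in rad, then the opening, from 0 (shut) to 1 (fully open). In form: {"series": [[[tx, ty, tz, rx, ry, rz, claw], ...]]}. A call has 1 to 12 rows; each row is the pose to reach, as a shift and turn from the pose commanded when the call began, along the tool's axes at that moment; what a row does not reach only later rows make up. A row lasts 1/8 s, in which the tool goes at most 62.5 mm and 10.7 degrees, less where a joint would pass 70% of its speed; a pose out of reach is approached as far as the arm can. A call with a gripper value outside its range is refused whole. The fingers move at their own pace and stop on an object; FORCE is the grip in N (left out, the last holds). Time passes only in rows, so rows that repeat a pose let the fingers close. It gives the time, the measured TCP pose, the force, the opening and the grip force at its end, in the units of the state.
- status.sense(): the state, without advancing time (a new reading comes with each control period).
- eyes.snapshot(name): name is "side" or "top" or "wrist"; returns a dict with "img" (420x560x3 uint8, red, green, blue), "mtx" (3x3 intrinsics, pixels), "R" (3x3) and "t" (3): a world point X has camera coordinates R X + t. Camera axes: x right, y down, z forward; pixel columns grow to the right and rows downward; lengths in mm; the calibration is good to about 2 mm. A picture is of the moment at which its call begins. There is no depth.
- r.hand_in(): hands the job in; it is judged then, once.
The state is a dict: "time": time; "joint_pos": joint angles; "qd": joint speeds; "joint_efforts": joint torques, N m; "tool_pos": TCP position; "tcp_rot": TCP orientation; "ft_force": force on the tool from outside, world axes, zero at the start; "wrist_torque": the same for the moment, N m; "finger_gap": finger opening in mm; "grip_force": force on a finger pad.
Only numpy, scipy, OpenCV 4.12 (cv2) and the standard library are available. Lean on these libraries where they do the work, as an engineer would, in place of code of your own. Each camera call takes 0.05 s, during which the arm holds its last target. There are 200 camera calls.

TASK

Put the fresh pleated filter into the open bay of the welder's air blower unit until it lies fully home on the bay floor, then set the filter cover over it and press it straight down until both clip arms have snapped under the bay's rim and it sits flush. Press firmly, but never so hard that the unit's soft rubber feet bottom out, and leave the spare battery and the round canister where they are.

Things in the scene. Friction and masses are not known exactly. Their poses are not given: they have to be found in the camera images.
- unit (a joint): Blower unit of a welder's air-fed helmet: dark grey box 134 x 202 x 42 mm lying in a fixed steel cradle, filter bay in its top, black battery block at its -y end. It rests on soft rubber feet: this value is how far it has sunk straight down in m, 0 unloaded, about 2.3 N per mm; past 13.5 mm (about 30 N of press) the feet bottom out.
- bay_rim (a point): Centre of the top plane of the unit's raised bay collar, 78 mm above the table unloaded. x along the collar's short side, y along its long side, away from the battery block, z up. The collar ends in a grey rim 85 x 123 mm outside, 2.5 mm thick, overhanging its wall by 3.5 mm, with 15.5 mm free below the rim.
- bay_floor (a point): Centre of the flat bay floor, 16 mm below bay_rim, same axes. The bay's opening is 69 x 107 mm with a 2 mm chamfer at its mouth.
- filter: Fresh filter: white block 66 (x) x 104 (y) x 32 (z) mm, pleats on top, black gasket underneath, lying gasket down, 0.10 to 0.17 kg. Origin at the centre of its underside, z up. Either way round fits. Home, its origin is at bay_floor and it stands 16 mm above the rim, where it can be gripped across its 66 mm.
- cover: Filter cover: light grey shell, open side down, 85 (x) x 123 (y) mm (95 x 135 over its clip arms and guides), 55 mm high, 0.09 to 0.15 kg. Origin at the centre of its underside, the guides' feet; z up. A sprung clip arm on each long side (+x, -x) and flared guides all round (1 mm play in x, 1.5 in y; they catch 3 mm). Either way round fits.
- hood_base (a point): On the cover's axis, 37 mm above its origin, level with its flat top plate; axes as the cover. The louvred hood stands on it: 46 (x) x 84 (y) mm, 18 mm high. Grip the hood across its 46 mm with the fingertips on the plate on both sides.
- cover_seat (a point): Point of the cover that lies at bay_rim when seated: 16 mm above the cover's origin, in the plane of the shell's lower edge; axes as the cover. The guides' feet meet the rim when it is about 16 mm, the clips' feet 11 mm above the seated height.
- clip_a (a joint): Clip arm on the cover's -x side: angle in rad, 0 relaxed, positive bent outwards; about 0.13 while spread over the rim, near 0 again once snapped under it. The two arms together need 12 to 20 N straight down to snap; 23 N is always enough.
- clip_b (a joint): Clip arm on the cover's +x side, as clip_a.
- spare_battery: Bystander: black battery pack 52 x 110 x 24 mm with three brass contacts, lying on the table. Origin at the centre of its underside.
- canister: Bystander: round grey screw-in filter canister, 90 mm across, 48 mm high. Origin at the centre of its underside.
Mind the look-alikes: they are no part of the job. Leave any pink look-alike of the cover alone.

How it is judged (in metres and radians):
On the way:
1. the filter lies home on the bay floor (z of filter in the frame of bay_floor below 0.002 m and horizontal distance between filter and bay_floor below 0.004 m), for 0.2 s.
At the end, for the whole second after the job is handed in: Filter home on the bay floor (within 2 mm in height, 4 mm sideways); cover flush on the rim (within 1.5 mm in height, 4 mm sideways, 0.03 rad), both clip arms sprung back under the rim (below 0.08 rad), cover at rest (all of step 1 and z of cover_seat in the frame of bay_rim below 0.0015 m and horizontal distance between cover_seat and bay_rim below 0.004 m and angle between the z axis of cover and the z axis of bay_rim, either way round below 0.03 rad and value of joint each of clip_a, clip_b below 0.08 rad and linear speed of cover below 0.02 m/s); the robot touches nothing.
It fails at once if the unit is pressed so hard that its rubber feet bottom out (sunk over 13.5 mm) (value of joint unit above 0.0135 m).
It fails at once if the spare battery is moved by over 15 mm (distance of spare_battery from where it was at the start of the episode above 0.015 m).
It fails at once if the canister is moved by over 15 mm (distance of canister from where it was at the start of the episode above 0.015 m).
It also fails if it takes over 67 s, if anything falls off the work surface, if the arm or the gripper's body presses on something with over 40 N, if the wrist force passes 120 N, or if a joint passes its speed limit or range.

## Working session

There is one attempt and no reset: what is moved stays moved. The work goes in short steps, Python scripts to look and compute and a shell command to move; the robot and the scene stay as the last step left them, time stands still between calls to the robot, and variables do not carry over. Pictures are saved under pics/ and viewed, at most 14 in all, crops included, and the job is handed in when it is done.

```bash
ls; mkdir -p pics; python3 - <<'E'
from bench import status, eyes, r
import cv2, numpy as np, pickle
s=status.sense(); print(s)
for n in ("top","side"):
    d=eyes.snapshot(n); cv2.imwrite(f"pics/{n}0.png",d["img"][:,:,::-1]); pickle.dump(d,open(f"pics/{n}0.pkl","wb"))
    print(n,d["mtx"].round(1).tolist(),d["R"].round(3).tolist(),d["t"].round(1).tolist())
E
```

```text
pics
{'time': 0.0, 'joint_pos': array([ 6.06540762e+01,  7.51607898e+00,  8.53275734e+01, -8.15372564e-04,
        8.72603031e+01, -4.89259757e+00]), 'qd': array([ 0.06326516,  0.06742568, -0.05763568,  0.11500805, -0.01893361,
       -0.04851809]), 'joint_efforts': array([-1.16358565e-04, -5.69381297e+01, -5.00561714e+01, -2.61165369e-04,
        1.43911593e-02,  1.56897352e-05]), 'tool_pos': array([248.09069487, 545.72520095, 230.25064212]), 'tcp_rot': array([-1.79896354e+02, -8.05476818e-03,  1.55546706e+02]), 'ft_force': array([-0.2422451 ,  0.83352247,  0.79120013]), 'wrist_torque': array([ 0.01941626, -0.05713976,  0.00299837]), 'grip_force': 0.0, 'finger_gap': 85.50652916306647}
top [[432.9, 0.0, 274.1], [0.0, 432.9, 210.5], [0.0, 0.0, 1.0]] [[0.041, -0.999, 0.004], [-0.975, -0.041, -0.22], [0.22, 0.005, -0.975]] [-18.4, 510.0, 1169.9]
side [[463.2, 0.0, 275.4], [0.0, 463.2, 214.7], [0.0, 0.0, 1.0]] [[0.822, -0.57, -0.019], [-0.399, -0.552, -0.732], [0.407, 0.609, -0.681]] [-401.2, 255.0, 1114.2]
```

View pics/top0.png

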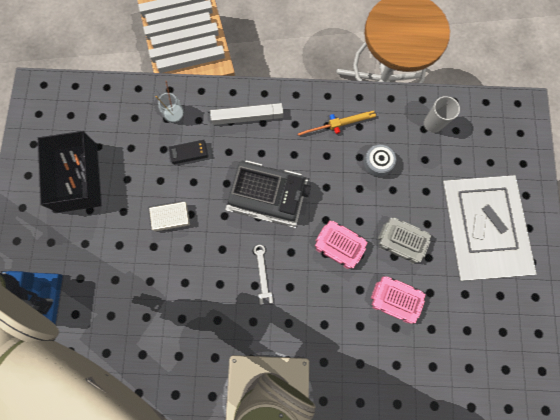

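View pics/side0.png

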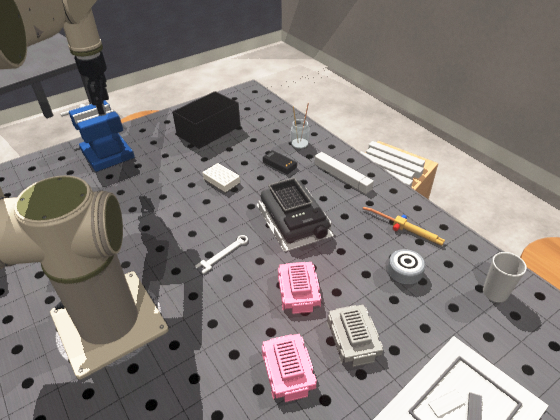

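Top view: the filter is the white block at (169,216), the unit with its bay is at (258,186), and the grey cover is at (405,240), with pink look-alikes at (341,244) and (399,300). The battery is at (188,151) and the canister at (380,158). I'll measure coarsely here, then refine with the wrist camera.

```bash
cat > h.py <<'E'
import numpy as np, cv2, pickle
from scipy.spatial.transform import Rotation as Ro
def cast(d,px,z):
    px=np.atleast_2d(np.asarray(px,float)); R,t=d["R"],d["t"]
    v=(np.linalg.inv(d["mtx"])@np.c_[px,np.ones(len(px))].T).T@R
    c=-R.T@t
    return c+v*((z-c[2])/v[:,2])[:,None]
def mask_rect(d,m,z,roi):
    x0,y0,x1,y1=roi; k=np.zeros(m.shape,np.uint8); k[y0:y1,x0:x1]=m[y0:y1,x0:x1]
    cs,_=cv2.findContours(k,cv2.RETR_EXTERNAL,cv2.CHAIN_APPROX_NONE); c=max(cs,key=cv2.contourArea)
    P=cast(d,c[:,0],z)[:,:2]; return rect(P)
def rect(P):
    (cx,cy),(w,h),a=cv2.minAreaRect(P.astype(np.float32))
    if w>h: a+=90; w,h=h,w
    # a = direction of short side (x axis)
    return np.round([cx,cy,w,h,(a+90)%180-90],1)
def move(s,target,yaw):
    "shift in tool axes (cm) and turn about tool z (rad) from the state's pose to target/yaw"
    R=Ro.from_euler('xyz',s["tcp_rot"],degrees=True)
    d=R.inv().apply(np.array(target)-s["tool_pos"])/10
    rv=(R.inv()*Ro.from_euler('xyz',[180,0,yaw],degrees=True)).as_rotvec()
    return d.round(3),rv.round(4)
E
python3 - <<'E'
from h import *
d=pickle.load(open("pics/top0.pkl","rb")); im=d["img"]; hsv=cv2.cvtColor(im,cv2.COLOR_RGB2HSV)
w=((hsv[...,2]>165)&(hsv[...,1]<70)).astype(np.uint8)
print("filter",mask_rect(d,w,32,(140,190,200,240)))
g=((hsv[...,2]>100)&(hsv[...,1]<60)).astype(np.uint8)
print("cover",mask_rect(d,g,37,(370,205,440,270)))
print("bay approx",cast(d,[258,186],62), "canister",cast(d,[380,158],48),"batt",cast(d,[188,151],24))
cr=lambda x0,y0:cv2.resize(im[y0:y0+75,x0:x0+100],(400,300),interpolation=cv2.INTER_CUBIC)
cv2.imwrite("pics/z1.png",np.vstack([np.hstack([cr(215,155),cr(355,205)]),np.hstack([cr(120,180),cr(140,115)])])[:,:,::-1])
E
```

```text
filter [489.1 307.2  66.  105.5  12.6]
cover [ 466.  -374.5  161.9  204.5    2.4]
bay approx [[578.93021408  51.66835709  62.        ]] canister [[ 683.41862892 -301.64872951   48.        ]] batt [[689.8658981  268.73521159  24.        ]]
```

View pics/z1.png

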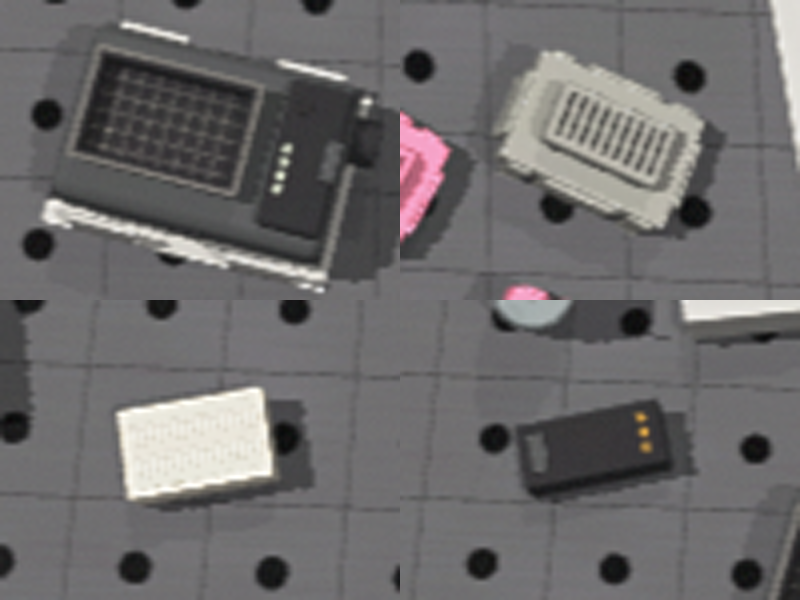

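The crops show the bay rim's outer corners at crop px (98,45), (265,88), (237,195) and (68,157), plus the shell of the grey cover. I'll cast these and plan the first move.

```bash
python3 - <<'E'
from h import *
from bench import status
d=pickle.load(open("pics/top0.pkl","rb"))
c=np.array([[98,45],[265,88],[237,195],[68,157]])/4+[215,155]
print("rim",rect(cast(d,c,78)[:,:2]))
k=np.array([[165,90],[290,128],[262,190],[143,147]])/4+[355,205]
print("hood?",rect(cast(d,k,55)[:,:2]))
hsv=cv2.cvtColor(d["img"],cv2.COLOR_RGB2HSV); h,s,v=cv2.split(hsv)
g=((v>125)&(h>20)&(h<45)&(s>10)&(s<60)).astype(np.uint8)
print("cover",mask_rect(d,g,30,(375,205,440,270)))
s=status.sense(); print(move(s,[489,307,230],102.6))
E
```

```text
rim [577.2  54.2  84.8 123.  -11. ]
hood? [ 443.8 -378.5   48.9   92.8  -18. ]
cover [ 449.3 -372.5   96.   137.3  -22.7]
(array([-31.812, -11.76 ,   0.05 ]), array([-1.700e-03,  7.000e-04,  9.241e-01]))
```

```bash
python3 -m handwheel '{"series": [[[-31.8,-11.8,0,0,0,0.924,1],[-31.8,-11.8,0,0,0,0.924,1],[-31.8,-11.8,0,0,0,0.924,1],[-31.8,-11.8,0,0,0,0.924,1],[-31.8,-11.8,0,0,0,0.924,1],[-31.8,-11.8,0,0,0,0.924,1],[-31.8,-11.8,0,0,0,0.924,1],[-31.8,-11.8,0,0,0,0.924,1],[-31.8,-11.8,0,0,0,0.924,1]]]}' 40
cat > shot.py <<'E'
import sys; from bench import status,eyes; from h import *
n=sys.argv[2]; d=eyes.snapshot(sys.argv[1]); d["s"]=status.sense()
pickle.dump(d,open(f"pics/{n}.pkl","wb")); cv2.imwrite(f"pics/{n}.png",d["img"][:,:,::-1])
s=d["s"]; print(s["time"],s["tool_pos"].round(1),s["tcp_rot"].round(2),s["finger_gap"].round(1),s["ft_force"].round(1))
E
python3 shot.py wrist w1
```

```text
time: 1.23
tool_pos: [488.1, 308.1, 231.2]
tcp_rot: [-180.0, -0.0, 102.7]
ft_force: [0.3, 0.2, 0.1]
finger_gap: 85.3
grip_force: 0.0Traceback (most recent call last):
  File "shot.py", line 4, in <module>
    s=d["s"]; print(s["time"],s["tool_pos"].round(1),s["tcp_rot"].round(2),s["finger_gap"].round(1),s["ft_force"].round(1))
                                                                           ^^^^^^^^^^^^^^^^^^^^^
AttributeError: 'float' object has no attribute 'round'
```

View pics/w1.png

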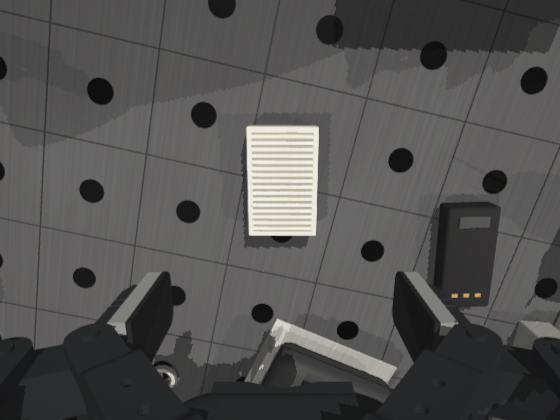

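The wrist view has the filter at about (282,181), the battery at (467,254) and the gripper fingers at the bottom. Measuring it now.

```bash
sed -i 's/s\["finger_gap"\].round(1)/round(s["finger_gap"],1)/' shot.py; python3 - <<'E'
from h import *
d=pickle.load(open("pics/w1.pkl","rb")); hsv=cv2.cvtColor(d["img"],cv2.COLOR_RGB2HSV)
print("cam",(-d["R"].T@d["t"]).round(), "axis",d["R"][2].round(3))
for th in (150,180):
    w=((hsv[...,2]>th)&(hsv[...,1]<70)).astype(np.uint8)
    w=cv2.morphologyEx(w,cv2.MORPH_CLOSE,np.ones((7,7)))
    print(mask_rect(d,w,32,(200,100,360,260)))
f=mask_rect(d,w,32,(200,100,360,260)); print(move(d["s"],[f[0],f[1],13],f[4]+90))
E
```

```text
cam [472. 375. 374.] axis [ 0.06  -0.269 -0.961]
[487.3 306.4  65.5 103.6  12.7]
[487.3 306.4  65.2 103.6  12.7]
(array([-0.148, -0.115, 21.823]), array([-0.0002, -0.0001,  0.0001]))
```

```bash
python3 -m handwheel '{"series": [[[-0.15,-0.12,15,0,0,0,1],[-0.15,-0.12,15,0,0,0,1],[-0.15,-0.12,15,0,0,0,1],[-0.15,-0.12,20,0,0,0,1],[-0.15,-0.12,21.8,0,0,0,1],[-0.15,-0.12,21.8,0,0,0,1],[-0.15,-0.12,21.8,0,0,0,0.4],[-0.15,-0.12,21.8,0,0,0,0.4],[-0.15,-0.12,21.8,0,0,0,0.4],[-0.15,-0.12,21.8,0,0,0,0.4],[-0.15,-0.12,21.8,0,0,0,0.4],[-0.15,-0.12,21.8,0,0,0,0.4]]]}' 40
```

```text
time: 2.78
tool_pos: [490.0, 306.5, 16.0]
tcp_rot: [179.8, -0.1, 102.6]
ft_force: [0.6, 0.4, 6.7]
finger_gap: 64.6
grip_force: 45.7
```

Gripped. Before carrying it over, I'll set it down again and measure the bay and the cover with the unobstructed wrist camera, since the held filter would block the view.

```bash
python3 -m handwheel '{"series": [[[0,0,0,0,0,0,1],[0,0,0,0,0,0,1],[0,0,-5,0,0,0,1],[0,0,-11,0,0,0,1],[-6,0.8,-17,0,0,0.1,1],[-26.5,3.3,-22,0,0,0.412,1],[-26.5,3.3,-22,0,0,0.412,1],[-26.5,3.3,-22,0,0,0.412,1],[-26.5,3.3,-22,0,0,0.412,1],[-26.5,3.3,-22,0,0,0.412,1],[-26.5,3.3,-22,0,0,0.412,1]]]}'
python3 shot.py wrist w2
```

```text
time: 4.15
tool_pos: [577.8, 54.4, 232.8]
tcp_rot: [-179.9, -0.0, 79.0]
ft_force: [-0.9, -0.3, -0.8]
finger_gap: 85.2
grip_force: 0.0
4.2 [577.5  54.9 232.6] [-1.7992e+02 -1.0000e-02  7.9030e+01] 85.0 [0.3 0.4 0.5]
```

View pics/w2.png

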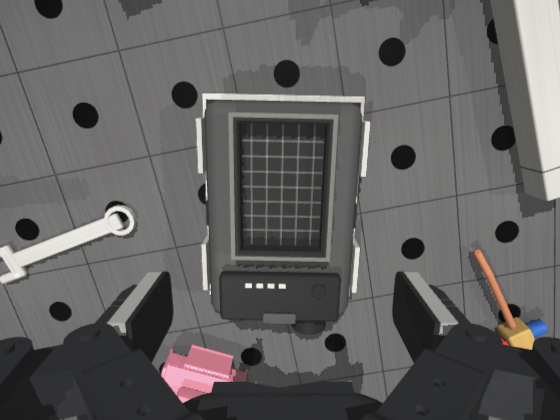

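The bay fills px (229..338, 113..262), with the collar a thin light-grey frame around the gridded floor. I'll mask that frame.

```bash
python3 - <<'E'
from h import *
d=pickle.load(open("pics/w2.pkl","rb")); im=d["img"]; g=cv2.cvtColor(im,cv2.COLOR_RGB2GRAY)
print(g[180,222:252],g[180,318:345]); print(g[106:126,285],g[240:268,285])
for th in (80,90):
    m=(g>th).astype(np.uint8); k=np.zeros_like(m); k[108:268,222:346]=m[108:268,222:346]
    k[265:]=0
    cs,_=cv2.findContours(k,cv2.RETR_EXTERNAL,cv2.CHAIN_APPROX_NONE); c=max(cs,key=cv2.contourArea)
    print(th,cv2.boundingRect(c),rect(cast(d,c[:,0],78)[:,:2]))
E
```

```text
[ 98  97  97  97  98  97  99 115 143 142 143 134  72  65  63  54  46  44
  28  36  52  53  55  65  64  65  64  66  86 112] [ 57  57  58  56  46  31  42  47  48  58  61  75 123 139 139 137 121  89
 100 100 100 100 100 100 100 100  99]
[ 89  90  89  89  89  89  94 118 143 142 142 129  90  62  60  53  44  43
  42  45] [ 51  49  50  51  49  48  42  41  41  41  43  51  57  58  60  63  81 119
 141 141 125  79  66  66  62  53  51  50]
80 (222, 108, 124, 157) [578.4  55.2 106.5 130.3 -10.9]
90 (222, 108, 124, 157) [578.2  55.2 106.1 130.3 -11. ]
```

```bash
python3 - <<'E'
from h import *
d=pickle.load(open("pics/w2.pkl","rb")); im=d["img"]; g=cv2.cvtColor(im,cv2.COLOR_RGB2GRAY)
for th in (110,118,125):
    k=np.zeros_like(g); k[108:268,222:346]=(g>th)[108:268,222:346]
    cs,_=cv2.findContours(k,cv2.RETR_EXTERNAL,cv2.CHAIN_APPROX_NONE); c=max(cs,key=cv2.contourArea)
    R=rect(cast(d,c[:,0],78)[:,:2]); print(th,cv2.boundingRect(c),R)
# to cover view: TCP over cover, yaw = -22.7+90
print(move(d["s"],[447,-374,230],67.3))
E
```

```text
110 (228, 112, 111, 150) [576.4  55.2  85.8 123.9 -12.1]
118 (228, 112, 110, 150) [576.7  55.3  85.1 123.1 -12.1]
125 (229, 113, 109, 148) [576.6  55.4  84.7 122.7 -12.1]
(array([-44.591,  -4.652,   0.252]), array([-1.400e-03, -1.000e-04,  2.047e-01]))
```

```bash
python3 -m handwheel '{"series": [[[-44.6,-4.7,0.25,0,0,0.205,1],[-44.6,-4.7,0.25,0,0,0.205,1],[-44.6,-4.7,0.25,0,0,0.205,1],[-44.6,-4.7,0.25,0,0,0.205,1],[-44.6,-4.7,0.25,0,0,0.205,1],[-44.6,-4.7,0.25,0,0,0.205,1],[-44.6,-4.7,0.25,0,0,0.205,1],[-44.6,-4.7,0.25,0,0,0.205,1],[-44.6,-4.7,0.25,0,0,0.205,1],[-44.6,-4.7,0.25,0,0,0.205,1],[-44.6,-4.7,0.25,0,0,0.205,1]]]}'
python3 shot.py wrist w3; python3 - <<'E'
from h import *
d=pickle.load(open("pics/w2.pkl","rb")); g=cv2.cvtColor(d["img"],cv2.COLOR_RGB2GRAY)
k=np.zeros_like(g); k[108:268,222:346]=(g>118)[108:268,222:346]
cs,_=cv2.findContours(k,cv2.RETR_EXTERNAL,cv2.CHAIN_APPROX_NONE); c=max(cs,key=cv2.contourArea)
P=cast(d,c[:,0],78)[:,:2].astype(np.float32); M=cv2.moments(P.reshape(-1,1,2)); 
print(M["m10"]/M["m00"],M["m01"]/M["m00"],np.degrees(.5*np.arctan2(2*M["mu11"],M["mu20"]-M["mu02"])),"long-axis dir")
E
```

```text
time: 5.58
tool_pos: [447.8, -373.2, 230.9]
tcp_rot: [180.0, -0.0, 67.4]
ft_force: [-0.3, 0.0, -0.0]
finger_gap: 85.2
grip_force: 0.0
5.625 [ 447.7 -373.5  231. ] [179.99  -0.    67.38] 85.4 [-0.2  0.7  0.3]
576.6492482770828 55.352521777202384 78.02793133748659 long-axis dir
```

View pics/w3.png

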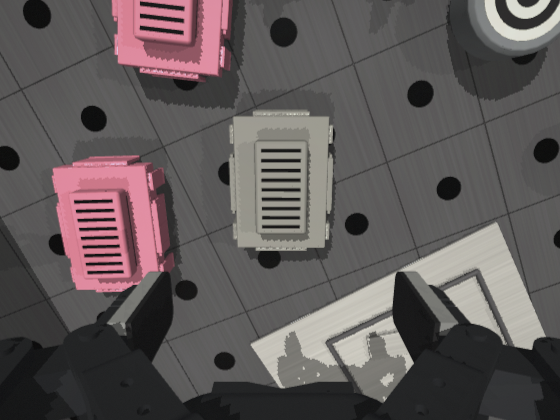

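The grey cover is at (281,181): plate about (234..329, 116..248), hood about (255..308, 139..236), with dark louvre slots. Pink look-alikes are to its left and above. I'll measure by plate outline (after opening) and by the slots.

```bash
python3 - <<'E'
from h import *
d=pickle.load(open("pics/w3.pkl","rb")); im=d["img"]; h,s,v=cv2.split(cv2.cvtColor(im,cv2.COLOR_RGB2HSV)); g=cv2.cvtColor(im,cv2.COLOR_RGB2GRAY)
print("row180",g[180,225:262],g[180,300:338]); print("col281",g[108:160,281]); print(g[228:256,281])
k=np.zeros_like(g); k[100:262,220:345]=(g>125)[100:262,220:345]
k=cv2.morphologyEx(k,cv2.MORPH_CLOSE,np.ones((9,9)))
o=cv2.morphologyEx(k,cv2.MORPH_OPEN,np.ones((75,75)))
for nm,q in (("all",k),("open",o)):
    c=max(cv2.findContours(q,0,1)[0],key=cv2.contourArea); P=cast(d,c[:,0],37)[:,:2].astype(np.float32)
    M=cv2.moments(P.reshape(-1,1,2)); print(nm,cv2.boundingRect(c),rect(P),M["m10"]/M["m00"],M["m01"]/M["m00"],np.degrees(.5*np.arctan2(2*M["mu11"],M["mu20"]-M["mu02"])))
sl=np.zeros_like(g); sl[140:236,256:308]=(g<60)[140:236,256:308]
y,x=np.nonzero(sl); print("slots",rect(cast(d,np.c_[x,y],55)[:,:2]),x.min(),x.max(),y.min(),y.max())
E
```

```text
row180 [ 21  19  19  19  70 148 155 154 148 143 135 159 157 156 149 147 148 147
 146 147 146 147 146 146 146 146 146 146 146 141 114 137 150 157 156 149
  84] [ 85 155 155 155 149 133 114  68  84 129 155 155 155 155 155 155 155 155
 155 155 155 155 155 155 155 154 144 123 154 154 154 150  96  48  62  83
  92  92]
col281 [ 78  96 119 133 149 137 137 136 138 151 155 155 155 155 155 155 155 155
 155 155 154 145 132 132 133 132 133 132 133 132 132 121 106 129 148 152
 154 155 156 156 131  49  23  25 102 155 155 156 156 156 131  47]
[103 157 157 156 143 108  91  99  98  98  99  99 104 130 157 157 157 149
 139 138 145 172 133  57  56  57  57  57]
all (229, 111, 104, 140) [ 445.6 -374.5   93.9  130.1  -22.5] 445.49449992680604 -374.718317986264 67.74232624105201
open (234, 117, 94, 130) [ 445.2 -374.8   87.6  120.9  -22.5] 445.24966319298267 -375.1095018298124 67.8280311791833
slots [ 445.2 -375.1   33.3   69.8  -22.6] 261 300 149 227
```

```bash
python3 - <<'E'
from h import *
from bench import status
print(move(status.sense(),[488,307,230],102.7))
E
```

```text
(array([ 64.361, -22.46 ,   0.094]), array([ 2.000e-04,  0.000e+00, -6.165e-01]))
```

```bash
python3 -m handwheel '{"series": [[[64.4,-22.5,0.1,0,0,-0.617,1],[64.4,-22.5,0.1,0,0,-0.617,1],[64.4,-22.5,0.1,0,0,-0.617,1],[64.4,-22.5,0.1,0,0,-0.617,1],[64.4,-22.5,0.1,0,0,-0.617,1],[64.4,-22.5,0.1,0,0,-0.617,1],[64.4,-22.5,0.1,0,0,-0.617,1],[64.4,-22.5,0.1,0,0,-0.617,1],[64.4,-22.5,0.1,0,0,-0.617,1],[64.4,-22.5,0.1,0,0,-0.617,1],[64.4,-22.5,0.1,0,0,-0.617,1],[64.4,-22.5,0.1,0,0,-0.617,1]]]}'
python3 -m handwheel '{"series": [[[0,0,0,0,0,0,1],[0,0,0,0,0,0,1],[0,0,0,0,0,0,1]]]}'
python3 shot.py wrist w4;  python3 - <<'E'
from h import *
d=pickle.load(open("pics/w4.pkl","rb")); hsv=cv2.cvtColor(d["img"],cv2.COLOR_RGB2HSV)
w=((hsv[...,2]>160)&(hsv[...,1]<70)).astype(np.uint8)
w=cv2.morphologyEx(w,cv2.MORPH_CLOSE,np.ones((7,7)))
f=mask_rect(d,w,32,(200,100,360,262)); print(f); print(move(d["s"],[f[0],f[1],13],f[4]+90))
E
```

```text
time: 7.12
tool_pos: [487.0, 310.3, 229.3]
tcp_rot: [-180.0, -0.0, 102.9]
ft_force: [0.2, -1.8, -0.7]
finger_gap: 85.5
grip_force: 0.0
time: 7.5
tool_pos: [488.8, 305.0, 230.1]
tcp_rot: [180.0, -0.0, 102.5]
ft_force: [0.0, 0.2, 0.0]
finger_gap: 85.8
grip_force: 0.0
7.55 [488.7 305.1 230.1] [179.97  -0.   102.52] 85.7 [-0.1 -0.1  0. ]
[489.1 306.7  65.5 102.8  12.7]
(array([ 0.146,  0.059, 21.712]), array([ 0.0005, -0.0001, -0.0032]))
```

```bash
python3 -m handwheel '{"series": [[[0.15,0.06,15,0,0,0,1],[0.15,0.06,15,0,0,0,1],[0.15,0.06,15,0,0,0,1],[0.15,0.06,20,0,0,0,1],[0.15,0.06,21.7,0,0,0,1],[0.15,0.06,21.7,0,0,0,1],[0.15,0.06,21.7,0,0,0,1],[0.15,0.06,21.7,0,0,0,0.4],[0.15,0.06,21.7,0,0,0,0.4],[0.15,0.06,21.7,0,0,0,0.4],[0.15,0.06,21.7,0,0,0,0.4],[0.15,0.06,21.7,0,0,0,0.4]]]}' 40
python3 -m handwheel '{"series": [[[0,0,0,0,0,0,0.4],[0,0,0,0,0,0,0.4]]]}'; python3 shot.py wrist w5
python3 -m handwheel '{"series": [[[0,0,-5,0,0,0,0.4],[0,0,-11,0,0,0,0.4],[0,0,-17,0,0,0,0.4],[0,0,-17,0,0,0,0.4],[0,0,-17,0,0,0,0.4]]]}'
python3 shot.py wrist w6
```

```text
time: 9.05
tool_pos: [490.3, 308.5, 15.1]
tcp_rot: [179.8, -0.0, 102.6]
ft_force: [-0.3, -1.0, 5.3]
finger_gap: 65.1
grip_force: 44.5
time: 9.3
tool_pos: [490.3, 308.5, 15.2]
tcp_rot: [179.8, -0.0, 102.6]
ft_force: [-0.4, -0.7, 5.5]
finger_gap: 64.9
grip_force: 44.5
9.35 [490.3 308.5  15.2] [ 1.7979e+02 -5.0000e-02  1.0261e+02] 65.2 [-0.4  0.2  6.6]
time: 9.98
tool_pos: [488.7, 307.7, 183.1]
tcp_rot: [179.9, -0.0, 102.6]
ft_force: [-0.3, 0.0, -2.5]
finger_gap: 64.6
grip_force: 46.5
10.025 [487.9 307.3 181.6] [-1.7990e+02  3.0000e-02  1.0261e+02] 64.6 [ 0.5 -0.4 -1.3]
```

View pics/w6.png

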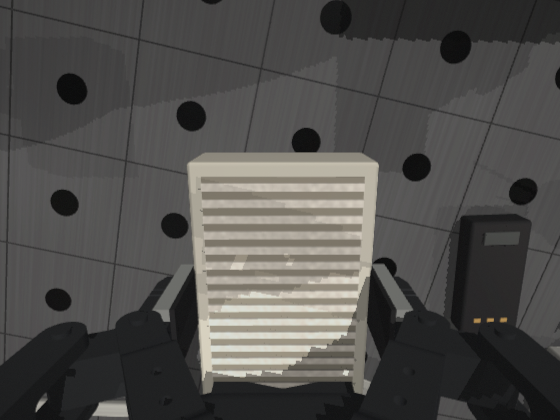

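The filter is held square between the pads. Its top end edge lies at row 162, columns 190–377. From that I can check its offset in the grip and plan the carry.

```bash
python3 - <<'E'
from h import *
d=pickle.load(open("pics/w6.pkl","rb")); s=d["s"]; g=cv2.cvtColor(d["img"],cv2.COLOR_RGB2GRAY)
print(g[146:182:1,282]); print(g[200,184:206],g[200,355:382])
E0=cast(d,[[190,162],[377,162]],198.4); print(E0.round(1),np.linalg.norm(E0[1]-E0[0]))
R=Ro.from_euler('xyz',s["tcp_rot"],degrees=True)
e=R.inv().apply(E0.mean(0)-s["tool_pos"]); print("edge mid in tool",e.round(1))
off=np.array([e[0]-52,e[1]]); print("filter offset tool xy",off)
yaw=78.0; T=Ro.from_euler('xyz',[180,0,yaw],degrees=True)
for o in (off,[-1.5,0],[0,0]):
    tgt=np.array([576.65,55.35,130])-T.apply([o[0],o[1],0]); print(tgt.round(1),move(s,tgt,yaw))
E
```

```text
[ 84  84  84  84  85  85 107 134 135 135 136 137 137 137 137 145 170 190
 187 184 182 181 181 180 181 181 181 181 181 181 168 138 129 129 129 129]
[ 89  89  88  87  91 111 137 153 165 165 165 165 165 165 165 165 165 171
 176 173 170 167] [176 178 181 184 186 185 184 182 180 177 180 180 180 180 180 179 180 180
 180 174 161 109  87  88  87  86  87]
[[446.2 349.4 198.4]
 [508.8 363.5 198.4]] 64.17248615887573
edge mid in tool [ 50.2   0.5 -16.8]
filter offset tool xy [-1.75961101  0.5051791 ]
[576.5  57.2 130. ] (array([-26.342,   3.193,   5.17 ]), array([-0.0016,  0.0008,  0.4295]))
[577.   56.8 130. ] (array([-26.387,   3.228,   5.17 ]), array([-0.0016,  0.0008,  0.4295]))
[576.6  55.4 130. ] (array([-26.523,   3.166,   5.17 ]), array([-0.0016,  0.0008,  0.4295]))
```

```bash
python3 -m handwheel '{"series": [[[-26.35,3.2,0,0,0,0.43,0.4],[-26.35,3.2,0,0,0,0.43,0.4],[-26.35,3.2,0,0,0,0.43,0.4],[-26.35,3.2,0,0,0,0.43,0.4],[-26.35,3.2,0,0,0,0.43,0.4],[-26.35,3.2,0,0,0,0.43,0.4],[-26.35,3.2,5.2,0,0,0.43,0.4],[-26.35,3.2,5.2,0,0,0.43,0.4],[-26.35,3.2,5.2,0,0,0.43,0.4],[-26.35,3.2,5.2,0,0,0.43,0.4]]]}'
python3 shot.py wrist w7;python3 shot.py side s7; python3 - <<'E'
from h import *
d=pickle.load(open("pics/w7.pkl","rb")); s=d["s"]
print(move(s,[576.5,57.2,92],78))
c=pickle.load(open("pics/side0.pkl","rb"))
im=pickle.load(open("pics/s7.pkl","rb"))["img"]
cv2.imwrite("pics/z7.png",cv2.resize(np.hstack([d["img"][:, 100:460],im[60:480-200+0][:, 200:380].repeat(1,0) if 0 else cv2.resize(im[100:310,220:400],(360,420))]),None,fx=1.1,fy=1.1)[:,:,::-1])
E
```

```text
time: 11.28
tool_pos: [578.7, 58.3, 133.2]
tcp_rot: [179.8, -0.0, 78.0]
ft_force: [-0.9, 0.8, -2.3]
finger_gap: 65.1
grip_force: 46.4
11.325 [578.7  58.1 133.1] [ 1.7981e+02 -5.0000e-02  7.8010e+01] 65.1 [-0.2 -0.8 -2.1]
11.375 [578.6  57.9 132.8] [ 1.7983e+02 -4.0000e-02  7.8000e+01] 64.6 [ 0.5 -0.6 -0.6]
(array([-0.136, -0.211,  4.105]), array([ 0.0033, -0.0008,  0.0002]))
```

View pics/z7.png

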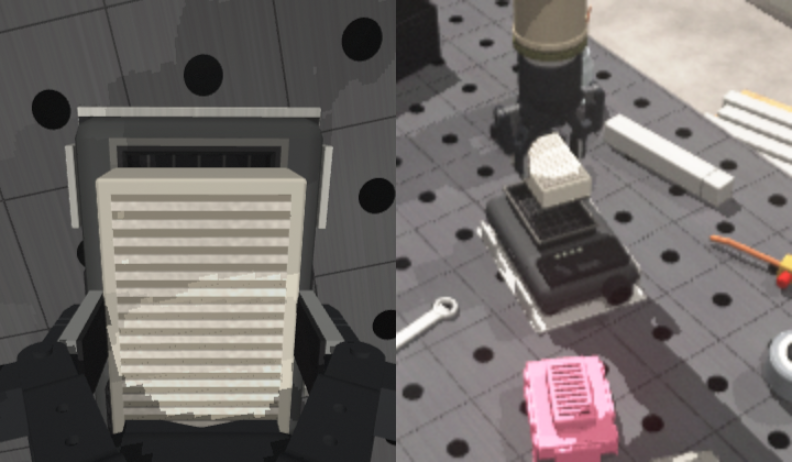

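The filter hovers over the bay. The wrist view shows the rim's far edge just beyond the filter's end, slightly off-centre. I'll compute the relative offset from this one image.

```bash
python3 - <<'E'
from h import *
d=pickle.load(open("pics/w7.pkl","rb")); s=d["s"]; g=cv2.cvtColor(d["img"],cv2.COLOR_RGB2GRAY)
print("rimtop col281",g[118:140,281]); print("rim row135",g[135,194:215],g[135,350:370]); print("filt row 172",g[172,182:196],g[172,370:386]); print("filt col",g[148:176,281])
R=Ro.from_euler('xyz',s["tcp_rot"],degrees=True); tool=lambda P:R.inv().apply(P-s["tool_pos"]).round(1)
rim=cast(d,[[200,126.4],[361.8,126.4]],78); f=cast(d,[[188.2,166],[378,166]],149.8)
print("rim",tool(rim),"filt",tool(f))
E
```

```text
rimtop col281 [63 64 63 64 63 63 63 74 88 87 87 87 87 88 74 38 38 38 38 33 24 26]
rim row135 [ 67  67  68  67  70  88 101 102 102 101 102  96  57  44  43  45  44  45
  44  45  45] [37 38 37 38 40 58 86 86 86 86 86 85 73 62 62 63 62 62 62 62]
filt row 172 [ 65  66  68  68  79 121 154 167 178 178 179 178 178 178] [179 178 178 179 179 174 161 141  88  68  66  65  63  62  62  59]
filt col [ 41  40  40  41  94 138 138 139 139 139 140 140 140 148 174 194 190 185
 181 179 180 179 179 179 179 179 179 179]
rim [[ 57.9 -43.1  55. ]
 [ 58.   40.8  55.2]] filt [[ 48.8 -32.4 -16.8]
 [ 48.9  32.2 -16.6]]
```

```bash
python3 -m handwheel '{"series": [[[-0.1,-0.16,2,0,0,0,0.4],[-0.1,-0.16,3.4,0,0,0,0.4],[-0.1,-0.16,3.8,0,0,0,0.4],[-0.1,-0.16,4.2,0,0,0,0.4],[-0.1,-0.16,4.5,0,0,0,0.4],[-0.1,-0.16,4.5,0,0,0,0.4]]]}'
python3 -m handwheel '{"series": [[[0,0,0.3,0,0,0,0.4],[0,0,0.6,0,0,0,0.4],[0,0,0.8,0,0,0,0.4],[0,0,1.0,0,0,0,0.4],[0,0,1.0,0,0,0,0.4]]]}'
```

```text
time: 12.12
tool_pos: [575.3, 56.8, 86.9]
tcp_rot: [-179.9, 0.0, 78.0]
ft_force: [-8.5, -0.5, 12.7]
finger_gap: 64.6
grip_force: 48.0
time: 12.75
tool_pos: [576.0, 56.8, 76.0]
tcp_rot: [180.0, -0.0, 78.0]
ft_force: [0.8, -0.4, 1.8]
finger_gap: 64.6
grip_force: 46.9
```

```bash
python3 -m handwheel '{"series": [[[0,0,0.2,0,0,0,0.4],[0,0,0.4,0,0,0,0.4],[0,0,0.4,0,0,0,0.4]]]}'; python3 shot.py wrist w8
```

```text
time: 13.12
tool_pos: [576.0, 56.8, 72.7]
tcp_rot: [180.0, -0.0, 78.0]
ft_force: [-3.3, -1.1, 9.1]
finger_gap: 64.5
grip_force: 47.7
13.175 [576.   56.8  72.8] [179.96  -0.    77.97] 64.4 [-4.3 -0.8  8.5]
```

View pics/w8.png

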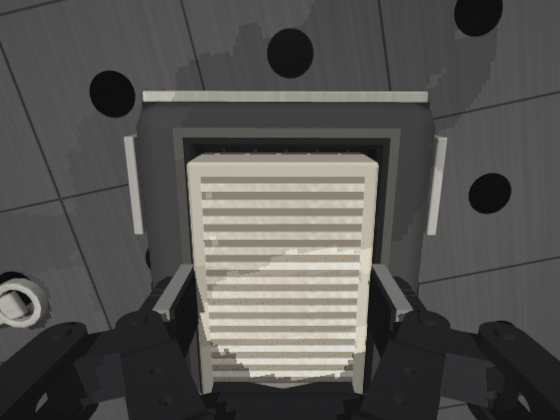

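The filter sits inside the collar and the force rises at the feet's stiffness, so it's on the floor. Releasing and checking from above.

```bash
python3 -m handwheel '{"series": [[[0,0,-0.4,0,0,0,0.4],[0,0,-0.4,0,0,0,1],[0,0,-0.4,0,0,0,1],[0,0,-0.4,0,0,0,1],[0,0,-5,0,0,0,1],[0,0,-10,0,0,0,1],[0,0,-15.5,0,0,0,1],[0,0,-15.5,0,0,0,1],[0,0,-15.5,0,0,0,1]]]}'; python3 shot.py wrist w9
python3 - <<'E'
from h import *
d=pickle.load(open("pics/w9.pkl","rb")); g=cv2.cvtColor(d["img"],cv2.COLOR_RGB2GRAY); hsv=cv2.cvtColor(d["img"],cv2.COLOR_RGB2HSV)
w=((hsv[...,2]>160)&(hsv[...,1]<70)).astype(np.uint8); w=cv2.morphologyEx(w,cv2.MORPH_CLOSE,np.ones((7,7)))
w=cv2.morphologyEx(w,cv2.MORPH_OPEN,np.ones((15,15)))
for z in (94,98,104): print(z,mask_rect(d,w,z,(180,80,400,290)))
print(move(d["s"],[445.3,-375,230],67.7))
E
```

```text
time: 14.3
tool_pos: [575.5, 56.9, 226.3]
tcp_rot: [-180.0, 0.0, 78.0]
ft_force: [0.7, -0.7, -1.6]
finger_gap: 85.0
grip_force: 0.0
14.35 [574.9  56.9 225.2] [-1.7987e+02  3.0000e-02  7.7970e+01] 85.2 [-0.4 -0.2  0.1]
94 [575.5  56.   65.2 103.4 -11.9]
98 [575.7  57.   64.3 101.9 -11.9]
104 [576.   58.5  62.8  99.6 -11.9]
(array([-44.939,  -3.672,  -0.453]), array([-0.0023,  0.0007,  0.1793]))
```

Cast at z=94 (home height), the filter's outline measures 65.2 x 103.4, the same as it did on the table, and it's centred within the bay's play, so it's home. Next is the cover, plus a second rim measurement from the same image.

```bash
python3 - <<'E'
from h import *
d=pickle.load(open("pics/w9.pkl","rb")); g=cv2.cvtColor(d["img"],cv2.COLOR_RGB2GRAY)
print(g[180,215:245],g[180,325:350],g[100:125,281])
k=np.zeros_like(g); k[100:285,218:350]=(g>118)[100:285,218:350]
c=max(cv2.findContours(k,0,1)[0],key=cv2.contourArea); P=cast(d,c[:,0],78)[:,:2].astype(np.float32)
print(cv2.boundingRect(c),rect(P))
E
python3 -m handwheel '{"series": [[[-44.9,-3.7,-0.45,0,0,0.18,1],[-44.9,-3.7,-0.45,0,0,0.18,1],[-44.9,-3.7,-0.45,0,0,0.18,1],[-44.9,-3.7,-0.45,0,0,0.18,1],[-44.9,-3.7,-0.45,0,0,0.18,1],[-44.9,-3.7,-0.45,0,0,0.18,1],[-44.9,-3.7,-0.45,0,0,0.18,1],[-44.9,-3.7,-0.45,0,0,0.18,1],[-44.9,-3.7,-0.45,0,0,0.18,1],[-44.9,-3.7,-0.45,0,0,0.18,1],[-44.9,-3.7,-0.45,0,0,0.18,1]]]}'
python3 shot.py wrist w10; python3 - <<'E'
from h import *
d=pickle.load(open("pics/w10.pkl","rb")); g=cv2.cvtColor(d["img"],cv2.COLOR_RGB2GRAY)
sl=np.zeros_like(g); sl[140:236,256:308]=(g<60)[140:236,256:308]
y,x=np.nonzero(sl); f=rect(cast(d,np.c_[x,y],55)[:,:2]);print("slots",f,x.min(),x.max(),y.min(),y.max())
print(move(d["s"],[f[0],f[1],38],67.7))
E
```

```text
[ 77  79  82  82  82  83  83  82  83  83  82  82  82  82  82  84  92 113
 113 114 108  65  51  51 104 217 231 234 234 234] [232 206  55  31  38  41  49  52  58  91 117 117 115 102  75  85  85  85
  85  85  84  85  85  85  84] [178 178 159 101  66  69  73  76  76  76  75  76  76  75  75  80 102 121
 121 120 106  66  47  44  38]
(235, 130, 94, 135) [571.5  51.8  75.4 111.2 -12. ]
time: 15.72
tool_pos: [446.6, -373.0, 231.2]
tcp_rot: [-180.0, -0.0, 67.8]
ft_force: [0.9, -1.0, -0.6]
finger_gap: 85.0
grip_force: 0.0
15.775 [ 446.6 -373.2  231.3] [ 1.800e+02 -1.000e-02  6.777e+01] 85.3 [0.1 0.1 1.2]
slots [ 445.  -375.3   33.2   70.   -22.6] 263 301 149 227
(array([-0.253, -0.068, 19.331]), array([ 0.    , -0.0002,  0.0012]))
```

```bash
python3 -m handwheel '{"series": [[[-0.25,-0.07,12,0,0,0,1],[-0.25,-0.07,12,0,0,0,1],[-0.25,-0.07,17,0,0,0,1],[-0.25,-0.07,19.2,0,0,0,1],[-0.25,-0.07,19.2,0,0,0,1],[-0.25,-0.07,19.2,0,0,0,0.3],[-0.25,-0.07,19.2,0,0,0,0.3],[-0.25,-0.07,19.2,0,0,0,0.3],[-0.25,-0.07,19.2,0,0,0,0.3],[-0.25,-0.07,19.2,0,0,0,0.3],[-0.25,-0.07,19.2,0,0,0,0.3],[-0.25,-0.07,19.2,0,0,0,0.3]]]}' 80
python3 shot.py wrist w11
python3 - <<'E'
from h import *
d=pickle.load(open("pics/w9.pkl","rb")); g=cv2.cvtColor(d["img"],cv2.COLOR_RGB2GRAY)
k=np.zeros_like(g); k[112:285,222:346]=((g>97)&(g<150))[112:285,222:346]
c=max(cv2.findContours(k,0,1)[0],key=lambda c:cv2.minAreaRect(c)[1][0]*cv2.minAreaRect(c)[1][1]); print(cv2.boundingRect(c),rect(cast(d,c[:,0],78)[:,:2]))
E
```

```text
time: 17.27
tool_pos: [445.7, -377.9, 41.8]
tcp_rot: [179.8, 0.1, 67.7]
ft_force: [0.1, 0.6, 6.3]
finger_gap: 44.0
grip_force: 81.4
17.325 [ 445.8 -377.9   41.8] [1.7976e+02 9.0000e-02 6.7660e+01] 43.8 [0.5 1.4 5.7]
(229, 116, 113, 150) [576.6  55.5  85.3 122.6 -12. ]
```

View pics/w11.png

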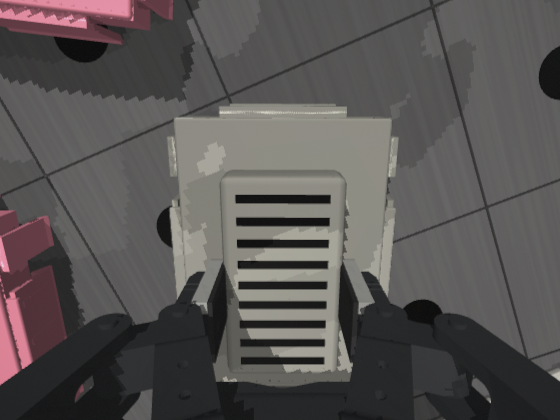

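The cover is gripped by its hood and the rim is confirmed at (576.6, 55.5, -12°). The fingertips still sit a few mm above the plate, so I'll open a little, drop 4 mm, re-centre and grip again.

```bash
python3 -m handwheel '{"series": [[[0,0,0,0,0,0,0.75],[0,0,0,0,0,0,0.75],[0.2,0,0.4,0,0,0,0.75],[0.2,0,0.4,0,0,0,0.75],[0.2,0,0.4,0,0,0,0.3],[0.2,0,0.4,0,0,0,0.3],[0.2,0,0.4,0,0,0,0.3],[0.2,0,0.4,0,0,0,0.3],[0.2,0,0.4,0,0,0,0.3]]]}' 80
python3 shot.py wrist w12
python3 - <<'E'
from h import *
for n in ("w11","w12"):
    d=pickle.load(open(f"pics/{n}.pkl","rb")); g=cv2.cvtColor(d["img"],cv2.COLOR_RGB2GRAY); s=d["s"]
    R=Ro.from_euler('xyz',s["tcp_rot"],degrees=True)
    k=np.zeros_like(g); k[185:372,225:343]=(g<50)[185:372,225:343]
    cs=[c for c in cv2.findContours(k,0,1)[0] if cv2.boundingRect(c)[2]>60]; b=[cv2.boundingRect(c) for c in cs]; print(len(b),sorted(b,key=lambda q:q[1])[::8])
    P=cast(d,np.vstack([c[:,0] for c in cs]),55); r_=rect(P[:,:2]); print(r_,R.inv().apply(np.array([r_[0],r_[1],55])-s["tool_pos"]).round(1))
E
```

```text
time: 18.45
tool_pos: [445.2, -374.9, 35.5]
tcp_rot: [180.0, 0.0, 67.7]
ft_force: [-0.1, 0.3, 4.3]
finger_gap: 44.2
grip_force: 81.7
18.5 [ 445.2 -374.9   35.5] [1.7998e+02 1.0000e-02 6.7660e+01] 44.3 [-0.7  0.6  3.1]
9 [(236, 195, 94, 8), (241, 357, 83, 7)]
[ 446.4 -375.8   33.7   70.9  -22.4] [  2.2  -0.2 -13.2]
8 [(233, 207, 99, 8)]
[ 446.4 -371.6   33.8   62.7  -22.3] [  3.5  -0.1 -19.5]
```

Now the tips are on the plate (TCP z 35.5) and the cover is centred within 1 mm: the ninth slot fell out of view, which explains the apparent 3.5 mm, so the true offset is about −0.6 mm in x. Lifting.

```bash
python3 -m handwheel '{"series": [[[0,0,-4,0,0,0,0.3],[0,0,-9,0,0,0,0.3],[0,0,-14.5,0,0,0,0.3],[0,0,-14.5,0,0,0,0.3],[0,0,-14.5,0,0,0,0.3]]]}'
python3 shot.py wrist w13; python3 - <<'E'
from h import *
d=pickle.load(open("pics/w13.pkl","rb")); print(move(d["s"],[576.7,56,180],78))
E
```

```text
time: 19.12
tool_pos: [444.7, -374.5, 179.5]
tcp_rot: [-180.0, -0.0, 67.7]
ft_force: [0.2, 0.2, -2.3]
finger_gap: 44.2
grip_force: 82.1
19.175 [ 444.3 -374.   178.4] [-1.7985e+02 -6.0000e-02  6.7660e+01] 44.0 [-0.8 -0.2 -1.4]
(array([44.803, -4.098, -0.101]), array([-0.0025, -0.0014, -0.1805]))
```

```bash
python3 -m handwheel '{"series": [[[44.8,-4.1,0,0,0,-0.18,0.3],[44.8,-4.1,0,0,0,-0.18,0.3],[44.8,-4.1,0,0,0,-0.18,0.3],[44.8,-4.1,0,0,0,-0.18,0.3],[44.8,-4.1,0,0,0,-0.18,0.3],[44.8,-4.1,0,0,0,-0.18,0.3],[44.8,-4.1,0,0,0,-0.18,0.3],[44.8,-4.1,0,0,0,-0.18,0.3],[44.8,-4.1,0,0,0,-0.18,0.3],[44.8,-4.1,0,0,0,-0.18,0.3],[44.8,-4.1,3,0,0,-0.18,0.3],[44.8,-4.1,3,0,0,-0.18,0.3]]]}'
python3 -m handwheel '{"series": [[[0,0,0,0,0,0,0.3],[0,0,0,0,0,0,0.3],[0,0,0,0,0,0,0.3]]]}'
python3 shot.py wrist w14; python3 - <<'E'
from h import *
d=pickle.load(open("pics/w14.pkl","rb")); print(move(d["s"],[576.7,56,97.5],78))
E
```

```text
time: 20.68
tool_pos: [575.1, 53.5, 147.5]
tcp_rot: [-179.7, 0.1, 77.8]
ft_force: [-0.6, -0.6, -0.8]
finger_gap: 44.4
grip_force: 82.0
time: 21.05
tool_pos: [578.0, 55.0, 151.4]
tcp_rot: [179.9, -0.0, 78.0]
ft_force: [-0.5, 0.2, -1.1]
finger_gap: 43.9
grip_force: 82.0
21.1 [577.9  55.1 151.2] [ 1.7993e+02 -1.0000e-02  7.7970e+01] 44.3 [-0.1 -0.1 -1.6]
(array([ 0.059, -0.143,  5.366]), array([ 0.0013, -0.0002, -0.0006]))
```

View pics/w14.png

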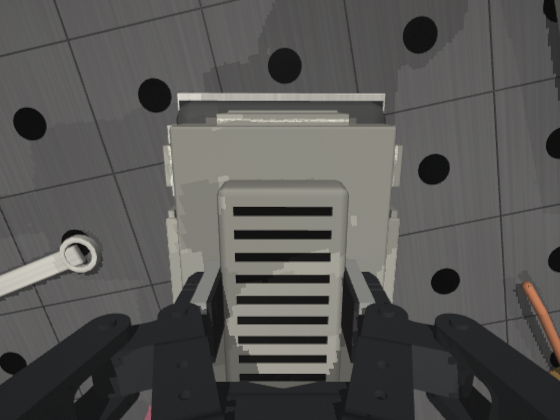

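The cover hovers squarely over the unit and the unit's steel end lip shows just beyond it. Descending to just above guide contact, then letting it settle.

```bash
python3 -m handwheel '{"series": [[[0.05,-0.1,1.5,0,0,0,0.3],[0.05,-0.1,3,0,0,0,0.3],[0.05,-0.1,3.3,0,0,0,0.3],[0.05,-0.1,3.3,0,0,0,0.3],[0.05,-0.1,3.3,0,0,0,0.3],[0.05,-0.1,3.3,0,0,0,0.3],[0.05,-0.1,3.3,0,0,0,0.3]]]}'
python3 - <<'E'
from h import *
from bench import status
s=status.sense(); print(s["tool_pos"],s["ft_force"],move(s,[576.7,56,97.5],78))
E
```

```text
time: 21.98
tool_pos: [576.9, 55.9, 117.7]
tcp_rot: [180.0, -0.0, 78.0]
ft_force: [1.4, -0.4, -0.5]
finger_gap: 44.3
grip_force: 82.0
[576.8521079   55.86240155 117.73018074] [ 1.39920222 -0.39293076 -0.49801385] (array([ 0.01 , -0.019,  2.023]), array([ 0.0007, -0.0001, -0.0006]))
```

```bash
python3 -m handwheel '{"series": [[[0,0,0.3,0,0,0,0.3],[0,0,0.6,0,0,0,0.3],[0,0,0.8,0,0,0,0.3],[0,0,1.0,0,0,0,0.3],[0,0,1.0,0,0,0,0.3]]]}'
python3 -m handwheel '{"series": [[[0,0,0.2,0,0,0,0.3],[0,0,0.4,0,0,0,0.3],[0,0,0.5,0,0,0,0.3],[0,0,0.5,0,0,0,0.3]]]}'
```

```text
time: 22.6
tool_pos: [576.4, 55.9, 107.0]
tcp_rot: [-180.0, 0.0, 78.0]
ft_force: [-0.4, -0.0, -0.6]
finger_gap: 44.2
grip_force: 82.0
time: 23.1
tool_pos: [576.9, 55.9, 102.7]
tcp_rot: [180.0, -0.0, 78.0]
ft_force: [-0.2, -0.1, 2.8]
finger_gap: 44.3
grip_force: 82.4
```

```bash
python3 -m handwheel '{"series": [[[0,0,0.1,0,0,0,0.3],[0,0,0.2,0,0,0,0.3],[0,0,0.3,0,0,0,0.3],[0,0,0.3,0,0,0,0.3]]]}'
python3 -m handwheel '{"series": [[[0,0,0.1,0,0,0,0.3],[0,0,0.2,0,0,0,0.3],[0,0,0.2,0,0,0,0.3]]]}'
```

```text
time: 23.6
tool_pos: [577.0, 55.9, 99.9]
tcp_rot: [179.9, -0.0, 78.0]
ft_force: [-0.2, -1.0, 7.1]
finger_gap: 44.1
grip_force: 83.0
time: 23.98
tool_pos: [577.2, 55.9, 98.3]
tcp_rot: [179.9, -0.0, 78.0]
ft_force: [-0.7, 0.1, 8.1]
finger_gap: 44.3
grip_force: 83.3
```

```bash
python3 -m handwheel '{"series": [[[0,0,0.1,0,0,0,0.3],[0,0,0.2,0,0,0,0.3],[0,0,0.25,0,0,0,0.3],[0,0,0.25,0,0,0,0.3]]]}'
python3 -m handwheel '{"series": [[[0,0,0.1,0,0,0,0.3],[0,0,0.2,0,0,0,0.3],[0,0,0.2,0,0,0,0.3]]]}'
```

```text
time: 24.48
tool_pos: [577.6, 55.9, 96.5]
tcp_rot: [179.9, -0.0, 78.0]
ft_force: [-1.7, -0.3, 13.0]
finger_gap: 44.1
grip_force: 83.7
time: 24.85
tool_pos: [577.5, 55.9, 93.7]
tcp_rot: [179.9, -0.0, 78.0]
ft_force: [1.0, -0.9, 7.0]
finger_gap: 44.5
grip_force: 83.1
```

```bash
python3 -m handwheel '{"series": [[[0,0,0.1,0,0,0,0.3],[0,0,0.2,0,0,0,0.3],[0,0,0.3,0,0,0,0.3],[0,0,0.3,0,0,0,0.3]]]}'
python3 -m handwheel '{"series": [[[0,0,0.1,0,0,0,0.3],[0,0,0.2,0,0,0,0.3],[0,0,0.25,0,0,0,0.3],[0,0,0.25,0,0,0,0.3]]]}'
```

```text
time: 25.35
tool_pos: [577.5, 55.9, 91.4]
tcp_rot: [179.9, -0.0, 78.0]
ft_force: [-1.4, -1.3, 12.0]
finger_gap: 44.4
grip_force: 83.7
time: 25.85
tool_pos: [577.5, 55.9, 89.5]
tcp_rot: [179.9, -0.0, 78.0]
ft_force: [-3.8, -0.4, 15.9]
finger_gap: 43.7
grip_force: 84.2
```

```bash
python3 -m handwheel '{"series": [[[0,0,0.1,0,0,0,0.3],[0,0,0.2,0,0,0,0.3],[0,0,0.3,0,0,0,0.3],[0,0,0.3,0,0,0,0.3]]]}'
python3 -m handwheel '{"series": [[[0,0,-0.3,0,0,0,0.3],[0,0,-0.6,0,0,0,0.3],[0,0,-0.9,0,0,0,0.3],[0,0,-1.0,0,0,0,0.3],[0,0,-1.0,0,0,0,0.3],[0,0,-1.0,0,0,0,0.3]]]}'
```

```text
time: 26.35
tool_pos: [577.5, 55.9, 87.1]
tcp_rot: [179.9, -0.0, 78.0]
ft_force: [-6.2, -0.3, 22.4]
finger_gap: 44.2
grip_force: 84.8
time: 27.1
tool_pos: [577.0, 55.9, 94.5]
tcp_rot: [179.9, -0.0, 78.0]
ft_force: [4.3, 1.2, 4.9]
finger_gap: 44.1
grip_force: 82.6
```

```bash
python3 -m handwheel '{"series": [[[0,0,-0.15,0,0,0,1],[0,0,-0.15,0,0,0,1],[0,0,-0.15,0,0,0,1],[0,0,-0.15,0,0,0,1],[0,0,-4,0,0,0,1],[0,0,-9,0,0,0,1],[0,0,-14,0,0,0,1],[0,0,-14,0,0,0,1],[0,0,-14,0,0,0,1],[0,0,-14,0,0,0,1]]]}'
python3 shot.py wrist w15; python3 shot.py side s15; python3 - <<'E'
from h import *
a=pickle.load(open("pics/w15.pkl","rb")); im=a["img"]; g=cv2.cvtColor(im,cv2.COLOR_RGB2GRAY)
s=pickle.load(open("pics/s15.pkl","rb"))["img"][160:260,240:350]
cv2.imwrite("pics/z15.png",np.hstack([im[60:360,140:440],cv2.resize(s,(330,300),interpolation=cv2.INTER_CUBIC)])[:,:,::-1])
k=np.zeros_like(g); k[120:262,245:318]=(g<60)[120:262,245:318]
cs=[c for c in cv2.findContours(k,0,1)[0] if cv2.boundingRect(c)[2]>30]; print(len(cs))
px=np.vstack([c[:,0] for c in cs])
for z in (117,120,125): print(z,rect(cast(a,px,z)[:,:2]))
E
```

```text
time: 28.35
tool_pos: [575.5, 55.9, 232.3]
tcp_rot: [-179.8, 0.0, 78.0]
ft_force: [-0.4, 0.1, 0.3]
finger_gap: 85.3
grip_force: 0.0
28.4 [575.6  55.9 232.3] [-1.7982e+02  4.0000e-02  7.7970e+01] 85.0 [ 0.9  0.6 -0. ]
28.45 [575.7  55.8 232.5] [-1.7983e+02  4.0000e-02  7.7970e+01] 85.5 [ 0.4 -0.   0.1]
9
117 [576.3  55.9  33.2  69.6 -11.9]
120 [576.5  56.7  32.8  68.8 -11.9]
125 [576.8  58.   32.2  67.5 -11.9]
```

View pics/z15.png

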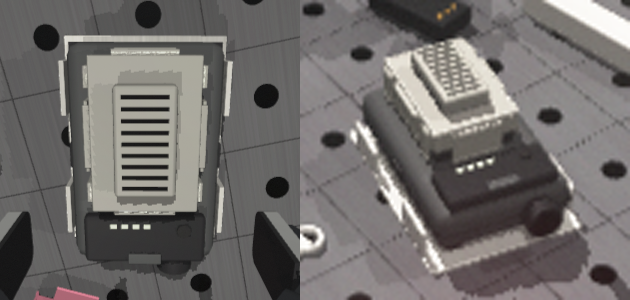

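Final view: the cover lies centred and level. Its slots at z = 117 measure 69.6 mm, against 69.9 on the table, at (576.3, 55.9) and −11.9°. Both clip arms look alike at the sides, crop columns ~86 and ~204. The force dropped at the snap, and then rose with the feet's stiffness to ~24 N at the seated height. The arm is clear, so I'm handing in.

```bash
python3 -c "
from bench import r
print(r.hand_in())"
```

```text
the job is handed in; nothing more can be done
None
```

I handed the job in at about 28 s: the filter is home in the bay and the cover is pressed flush, with the clips judged snapped from the force drop and the final view. The unit sank an estimated 10.5 mm at most (limit 13.5 mm), I kept clear of the spare battery and canister, and the hand-in gave no verdict.

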